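# Vent the food carrier and draw out its pull handle

## Robot

A 6-joint arm with a two-finger parallel gripper is mounted at the origin on the work surface. World frame = base frame: x ahead of the robot, y to its left, z up, the work surface at z = 0. Lengths are in m, angles in rad, forces in N, time in s.
With the tool pointing down it reaches from about 0.375 to 0.975 m from the base axis. Payload 3.8 kg.
Tool frame: the origin (TCP) lies at the very end of the fingers, on their centre line; the grasp point (between the pads) lies 19 mm behind it; z points along the fingers, y is the direction in which the jaws open and shut (so a half turn about z gives the same grasp; the last joint's range is limited). The gripper opens to 85 mm and grips with 20 to 120 N. Pads are 22 mm wide; open, the fingers measure 114 mm over their backs; the gripper's body (76 mm by 85 mm) begins 54 mm behind the grasp point. The pads swing forward as they close: fully open they stand 13 mm farther back than shut.
Start: joints at [-1.209, 0.264, 1.604, -0, 1.274, -0.037], TCP at [0.262, -0.622, 0.231] pointing down, gripper open.
Joint ranges: [-2.63, 2.63], [-0.94, 2.18], [0.31, 2.57], [-1.31, 4.45], [0, 2.66], [-2.55, 2.55]. Speed limits (rad/s): [2.57, 2.57, 3.14, 3.14, 3.14, 3.14].

## Interface

Orientations are given as a rotation vector (axis times angle).
In Python, from workcell import bot, read_camera, finish_job gives the robot as it stands. The module is installed in compiled form; this text tells all that it offers.
- The arm moves only by the tool servo_tool, never from a script. Its argument "targets" is text: rows parted by semicolons, each of 7 numbers parted by spaces: the turn, a rotation vector about the tool's x, y, z in rad, then the shift along the tool's x, y, z in mm, then the finger opening in mm, from 0 to 85.4. In form: wx wy wz x y z gripper; .... A call has 1 to 8 rows; each row shifts and turns the pose as measured when the row begins, along the tool's axes as they then stand; what a row does not reach is not made up. A row lasts 1/12 s, in which the tool goes at most 41.7 mm and 7.16 degrees, less where a joint would pass 70% of its speed; a pose out of reach is approached as far as the arm can. A call is refused whole if a number of a shift passes 41.7 or a number of a turn 0.125, either way. A call with a gripper value outside its range is refused whole. The fingers move at their own pace and stop on an object; "newtons" is the grip in N (left out, the last holds). Time passes only in rows, so rows that do not move let the fingers close. It gives the time, the measured TCP pose, the force and the opening at its end, in the units of the state.
- bot.read_state(): the state, without advancing time (a new reading comes with each control period).
- read_camera(name): name is "side" or "top" or "wrist"; returns a dict with "image" (384x512x3 uint8, red, green, blue), "mtx" (3x3 intrinsics, pixels), "eye" and "orientation" of the camera in the world; the wrist camera has in their place "T_tool_cam" (4x4, takes a point from camera to tool coordinates, whose origin is the TCP and whose axes are the flange's). Camera axes: x right, y up, looking along -z (the intrinsics and any distortion apply to the point x, -y, -z); pixel columns grow to the right and rows downward; lengths in m; the calibration is good to about 2 mm. A picture is of the moment at which its call begins: read the wrist's pose just before it. There is no depth.
- finish_job(): hands the job in, once; it reports no verdict.
The state is a dict: "time": time; "q": joint angles; "joint_vel": joint speeds; "joint_torque": joint torques, N m; "tool_pos": TCP position; "tcp_rot": TCP orientation; "wrist_force": force on the tool from outside, world axes, zero at the start; "torque": the same for the moment, N m; "width": opening from 0.0 (shut) to 1.0 (fully open).
Only numpy, scipy, OpenCV 4.12 (cv2) and the standard library are available. Lean on these libraries where they do the work, as an engineer would, in place of code of your own. Each camera call takes 0.05 s, during which the arm holds its last target.

## Task

Get the insulated food carrier ready to be wheeled off: first swing the vent lever on its lid all the way round to its stop, and let it spring back closed. Then take the pull handle by the middle of its bar, squeezing the release paddle in, draw it straight up past the first stop to the second stop, and finish while still holding it fully extended with the paddle squeezed - do not let go or put it down. Leave everything else standing where it is.

Things in the scene. Friction and masses are not known exactly. Their poses are not given: they have to be found in the camera images.
- carrier: grey insulated food-pan carrier, 300 (x) x 380 (y) x 150 mm high, standing firmly on the table (it cannot move). Origin: centre of its underside; z up, its -x side roughly faces the robot. The lid top is 150 mm above the origin. The pull handle stands along the -x edge of the lid, the vent lever on the +x half.
- grip_bar: black crossbar of the telescopic pull handle, 210 mm long (along its y), 26 x 26 mm in section, on two steel tubes (16 mm thick, 85 mm either side of the middle) that slide straight up out of the carrier. Origin: centre of the bar, 46 mm above the lid top when home; at carrier x = -90 mm, y = 0. Axes as the carrier's. Below the bar, between the tubes, there is free space down to the lid. Bar, paddle and tubes weigh 0.3 to 0.55 kg.
- paddle (a joint): release button: grey paddle, 85 mm long (y) and 20 mm high, in the middle of the bar's -x face, standing 8 mm proud (with it the bar measures 34 mm across; its face is 21 mm from the bar's centre). 0 = out, 0.008 m = squeezed flush; sprung, 3 N at the start, 7 N when flush. The pull handle is let go by its catch once the paddle is squeezed in more than 5 mm. Squeezing the bar across its x with the two fingers at the middle squeezes the paddle.
- handle_slide (a joint): how far the pull handle has been drawn up: 0 = home, caught there unless the paddle is squeezed; about 0.050 m = first stop (catches only if the paddle is out; with the paddle squeezed it passes freely); 0.110 m = second stop, the end of its travel. A weak spring and its own weight draw it back down with about 4 to 8 N; let go, it does not stay at the second stop but sinks back and rests just above the first stop, at about 0.062 m.
- vent_lever (a joint): sprung vent lever on the lid: turns about the upright axis at point vent_axis, counter-clockwise seen from above as the value grows. 0 = closed (spring rest), 1.1 rad = its stop. The spring torque is 0.09 N m at 0 and 0.29 N m at the stop (about 4 N at the knob); released, it swings back to 0 in about a second.
- vent_knob (a point): top centre of the upright black knob at the lever's end: 17 mm thick, 36 mm high (from 20 mm to 56 mm above the lid), 75 mm from the lever's axis. The flat steel lever arm, 14 mm wide and 7 mm thick, runs from the axis to the knob, its underside 17 mm above the lid.
- vent_axis (a point): the vent lever's axis, 16 mm above the lid. The axes of this point are those of the vent's fixed base: with the lever at 0 the knob lies along its -y. The place and yaw of the vent on the lid vary.
- ramekin: white ceramic ramekin, 72 mm wide, 45 mm high, standing on the lid near a far corner; origin: centre of its underside. A bystander: leave alone.
- shaker: clear shaker with a metal cap, 42 mm wide, 75 mm high, standing on the lid beside the right-hand end of the grip bar; origin: centre of its underside. A bystander: leave alone.
- pan: loose steel food pan, 176 x 162 x 65 mm, on the table to the left of the carrier; origin: centre of its underside. A bystander: leave alone.
- cup: white cup, 80 mm wide, 85 mm high, on the table to the left and behind the carrier; origin: centre of its underside. A bystander: leave alone.
- oil: brown glass oil bottle, 60 mm wide, 170 mm high, on the table to the right of the carrier; origin: centre of its underside. A bystander: leave alone.
- turner: turner (spatula), 280 mm long, lying on the table to the right of the carrier; origin: centre of its underside. A bystander: leave alone.

How it is judged:
On the way, in this order (a step that is already met when the one before it is completed fails the run):
1. the vent lever is swung to its stop (value of joint vent_lever above 1 rad and value of joint handle_slide below 0.01 m), for 0.1 s.
2. the vent lever has sprung back closed (value of joint vent_lever below 0.1 rad and value of joint handle_slide below 0.01 m), for 0.2 s.
3. the handle, held with its paddle squeezed, is drawn past the first stop (value of joint handle_slide above 0.06 m and value of joint paddle above 0.005 m and contact force between the fingers and grip_bar above 3 N), for 0.05 s.
At the end, for the whole second after the job is handed in: Through the last second the handle is at the second stop (drawn up at least 103 of its 110 mm), the fingers press on the bar and paddle with more than 3 N and keep the paddle squeezed in more than 5 mm; the vent lever is closed (within 0.1 rad) (value of joint handle_slide above 0.103 m and value of joint paddle above 0.005 m and contact force between the fingers and grip_bar above 3 N and value of joint vent_lever below 0.1 rad); the arm keeps its last pose, push and grip.
It fails at once if the ramekin or the shaker on the lid is shoved more than 30 mm or tipped (distance of any of ramekin, shaker from where it was at the start of the episode above 0.03 m or angle between any of ramekin, shaker's own z axis and vertical above 0.5 rad).
It fails at once if the pan, cup, oil bottle or turner on the table is shoved more than 30 mm or tipped (distance of any of pan, cup, oil, turner from where it was at the start of the episode above 0.03 m or angle between any of pan, cup, oil, turner's own z axis and vertical above 0.5 rad).
It also fails if it takes over 51 s, if anything falls off the work surface, if the arm or the gripper's body presses on something with over 40 N, if the wrist force passes 120 N, or if a joint passes its speed limit or range.

## Working session

There is one attempt and no reset: what is moved stays moved. The work goes in short steps, Python scripts to look and compute and a tool call to move; the robot and the scene stay as the last step left them, time stands still between calls to the robot, and variables do not carry over. Pictures are saved under pics/ and viewed, and the job is handed in when it is done.

Besides the shell and the picture viewer there is one more tool, called after "Request:" as name(argument=value, ...) on one line, values as JSON. servo_tool: Moves the arm, as the interface text tells. Its arguments: {"type":"object","properties":{"targets":{"type":"string"},"newtons":{"type":"number"}},"required":["targets"]}

```bash
mkdir -p pics; cat > h.py <<'E'
import numpy as np, cv2
from scipy.spatial.transform import Rotation as R
from workcell import bot, read_camera
def snap(n,f):
    s=bot.read_state(); c=read_camera(n); cv2.imwrite('pics/'+f,c['image'][:,:,::-1]); return s,c
E
python3 - <<'E'
from h import *
import pickle
for n in ['side','top','wrist']:
    s,c=snap(n,n+'0.png'); pickle.dump((s,c),open(n+'0.pkl','wb'))
    print({k:v for k,v in c.items() if k!='image'})
print(s)
E
```

```text
{'mtx': array([[357.71974028,   0.        , 258.31882469],
       [  0.        , 357.71974028, 188.51589934],
       [  0.        ,   0.        ,   1.        ]]), 'eye': array([0.10932995, 0.76637333, 0.87913962]), 'orientation': array([ 0.33967648, -1.06543407, -2.31206723])}
{'mtx': array([[395.30723752,   0.        , 247.96379504],
       [  0.        , 395.30723752, 196.05652079],
       [  0.        ,   0.        ,   1.        ]]), 'eye': array([0.49429572, 0.05964225, 1.48299756]), 'orientation': array([ 0.06174235, -0.05377421, -1.58032726])}
{'mtx': array([[308.69384801,   0.        , 258.58633896],
       [  0.        , 308.69384801, 191.67541309],
       [  0.        ,   0.        ,   1.        ]]), 'T_tool_cam': array([[ 9.65656186e-04,  9.56074367e-01,  2.93122622e-01,
         7.51010613e-02],
       [ 9.99999425e-01, -1.05966686e-03,  1.61927776e-04,
         5.39854281e-04],
       [ 4.65427325e-04,  2.93122298e-01, -9.56074841e-01,
        -1.43340783e-01],
       [ 0.00000000e+00,  0.00000000e+00,  0.00000000e+00,
         1.00000000e+00]])}
{'time': 0.1, 'q': array([-1.20887840e+00,  2.64664887e-01,  1.60526409e+00,  1.87361835e-06,
        1.27369445e+00, -3.69106756e-02]), 'joint_vel': array([ 7.50612209e-04, -9.50559793e-04, -1.48921925e-03, -1.12468534e-03,
        3.78245862e-05, -6.45394674e-04]), 'joint_torque': array([ 3.73553266e-04, -5.16707110e+01, -3.68590307e+01, -8.11646942e-05,
        6.30837225e-03,  1.11137015e-05]), 'tool_pos': array([ 0.26188364, -0.62139956,  0.23008084]), 'tcp_rot': array([-3.07737053e+00, -6.21936755e-01,  5.12992638e-04]), 'wrist_force': array([-0.75009714,  0.50422296,  0.15597192]), 'torque': array([ 0.01209204, -0.05566051, -0.02025446]), 'width': 0.9988143645877247}
```

View pics/side0.png

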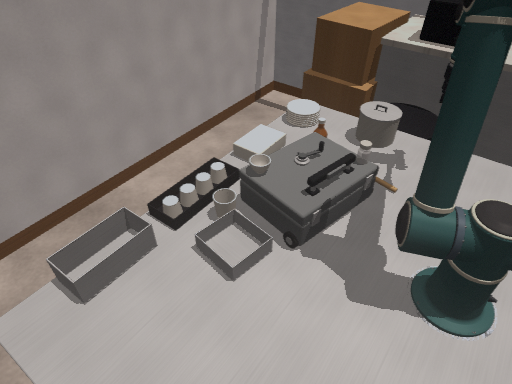

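View pics/top0.png

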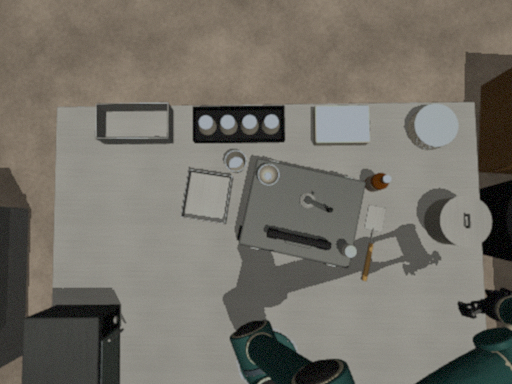

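```bash
python3 - <<'E'
import cv2
a=cv2.imread('pics/top0.png')[145:285,225:405]; cv2.imwrite('pics/t1.png',cv2.resize(a,None,fx=4.2,fy=4.2,interpolation=cv2.INTER_CUBIC))
a=cv2.imread('pics/side0.png')[115:255,230:410]; cv2.imwrite('pics/s1.png',cv2.resize(a,None,fx=4.2,fy=4.2,interpolation=cv2.INTER_CUBIC))
E
```

```text
(no output)
```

View pics/t1.png

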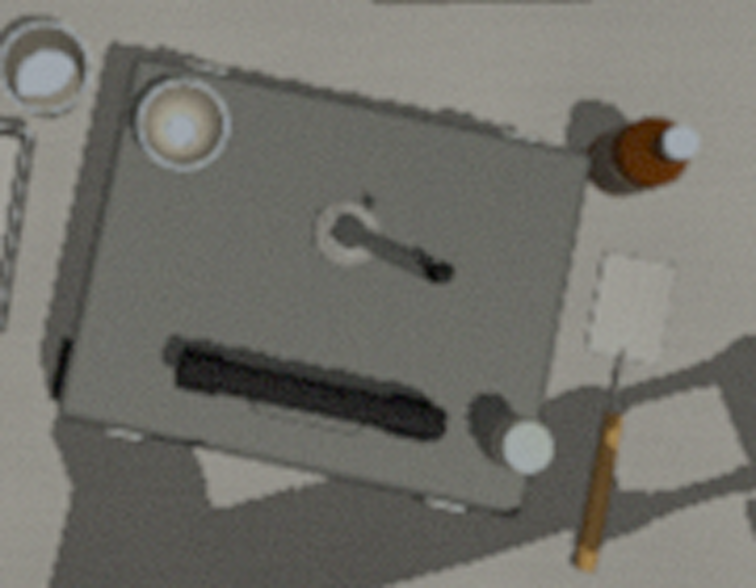

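View pics/s1.png

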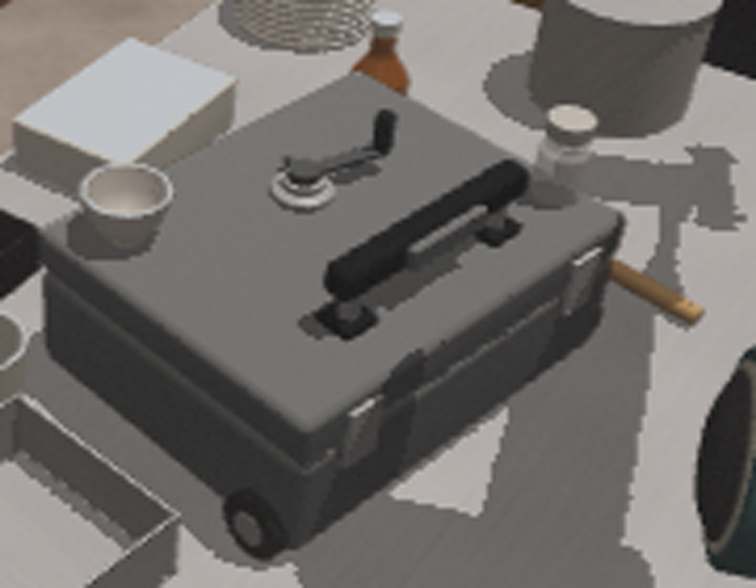

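```bash
cat >> h.py <<'E'
def unproj(c,u,v,z,s=None):
    K=c['mtx']; d=np.array([(u-K[0,2])/K[0,0],-(v-K[1,2])/K[1,1],-1.])
    if 'eye' in c: e=c['eye'];Rm=R.from_rotvec(c['orientation']).as_matrix()
    else:
        T=c['T_tool_cam'];Rt=R.from_rotvec(s['tcp_rot']).as_matrix();Rm=Rt@T[:3,:3];e=s['tool_pos']+Rt@T[:3,3]
    d=Rm@d; return e+d*(z-e[2])/d[2]
def proj(c,p,s=None):
    K=c['mtx']
    if 'eye' in c: e=c['eye'];Rm=R.from_rotvec(c['orientation']).as_matrix()
    else:
        T=c['T_tool_cam'];Rt=R.from_rotvec(s['tcp_rot']).as_matrix();Rm=Rt@T[:3,:3];e=s['tool_pos']+Rt@T[:3,3]
    q=(np.atleast_2d(p)-e)@Rm; return np.c_[K[0,0]*q[:,0]/-q[:,2]+K[0,2],K[1,1]*-q[:,1]/-q[:,2]+K[1,2]]
E
python3 - <<'E'
from h import *
import pickle
t=pickle.load(open('top0.pkl','rb'))[1]; s=pickle.load(open('side0.pkl','rb'))[1]
T=lambda X,Y,z:unproj(t,225+X/4.2-.4,145+Y/4.2-.4,z)
S=lambda X,Y,z:unproj(s,230+X/4.2-.4,115+Y/4.2-.4,z)
for n,p in dict(FL=(140,62),FR=(585,155),NR=(515,512),NL=(62,415)).items(): print(n,T(*p,.15))
for n,p in dict(FL=(42,228),FR=(360,75),NR=(622,215),NL=(310,432)).items(): print('s',n,S(*p,.15))
print('barL',T(178,370,.209),'barR',T(445,418,.209))
print('axis',T(348,232,.158),S(303,185,.155))
print('knob',T(436,271,.206),S(384,116,.206))
print('shaker',T(528,447,.225),S(573,115,.225))
print('ram',T(182,125,.195),S(126,190,.195)); print('oil',T(682,142,.17))
E
```

```text
FL [0.71728295 0.03070037 0.15      ]
FR [ 0.6376643 -0.3269734  0.15     ]
NR [ 0.3535003  -0.26251907  0.15      ]
NL [0.43355239 0.09634361 0.15      ]
s FL [0.71629826 0.03299413 0.15      ]
s FR [ 0.62546502 -0.31975432  0.15      ]
s NR [ 0.35087842 -0.2592981   0.15      ]
s NL [0.42782489 0.10321609 0.15      ]
barL [0.46953794 0.00579566 0.209     ] barR [ 0.43109237 -0.19703161  0.209     ]
axis [ 0.57698985 -0.13364746  0.158     ] [ 0.57604172 -0.13494687  0.155     ]
knob [ 0.54326078 -0.19358103  0.206     ] [ 0.53939052 -0.19293699  0.206     ]
shaker [ 0.40963247 -0.25551965  0.225     ] [ 0.40776563 -0.25644813  0.225     ]
ram [ 6.59734500e-01 -5.16599291e-04  1.95000000e-01] [0.65667745 0.00196561 0.195     ]
oil [ 0.64506523 -0.3983973   0.17      ]
```

```bash
cat >> h.py <<'E'
def plan(goal,yaw,n,g,vm=38):
    """yaw = world angle (deg) of tool y, tool pointing down"""
    s=bot.read_state(); p=s['tool_pos'].copy(); Rm=R.from_rotvec(s['tcp_rot'])
    y=np.radians(yaw); Y=np.array([np.cos(y),np.sin(y),0]);Z=np.array([0,0,-1.]);X=np.cross(Y,Z)
    Rg=R.from_matrix(np.c_[X,Y,Z]); rows=[]
    for i in range(n):
        d=Rm.inv().apply(np.array(goal)-p)*1000; w=(Rm.inv()*Rg).as_rotvec()
        k=n-i
        f=min(1,vm/max(np.linalg.norm(d),1e-9)); f=min(f,1/k if np.linalg.norm(d)/k>0 and k>1 else f)
        d=np.round(d*f,1); w=np.round(w*min(1,.12/max(np.linalg.norm(w),1e-9)),3)
        rows.append(' '.join('%g'%v for v in [*w,*d,g]))
        p=p+Rm.apply(d/1000); Rm=Rm*R.from_rotvec(w)
    print('; '.join(rows)); print('end',p.round(4),'left',((np.array(goal)-p)*1000).round(1))
def st():
    s=bot.read_state(); Rt=R.from_rotvec(s['tcp_rot']).as_matrix()
    print('t',round(s['time'],2),'p',s['tool_pos'].round(4),'yyaw',np.degrees(np.arctan2(Rt[1,1],Rt[0,1])).round(1),'tz',Rt[:,2].round(3),'F',s['wrist_force'].round(1),'w',round(s['width'],3),'q',s['q'].round(2))
E
python3 - <<'E'
from h import *
st()
plan([.36,-.42,.40],-12,8,40)
E
```

```text
t 0.15 p [ 0.2619 -0.6215  0.2303] yyaw -67.1 tz [-0.001  0.002 -1.   ] F [-0.4 -0.6  0.5] w 1.001 q [-1.21  0.26  1.61  0.    1.27 -0.04]
-0 -0 -0.12 21.1 -18.5 -21.2 40; -0 -0 -0.12 23.1 -15.8 -21.2 40; -0 -0 -0.12 24.9 -12.9 -21.2 40; -0 -0 -0.12 26.2 -9.9 -21.2 40; -0 -0 -0.12 27.3 -6.7 -21.2 40; -0 -0 -0.12 27.8 -3.3 -21.2 40; -0.001 -0.001 -0.12 28.1 -0 -21.1 40; -0 -0 -0.12 27.8 3.4 -21.2 40
end [ 0.36 -0.42  0.4 ] left [-0.  0.  0.]
```

Request:
servo_tool(targets="0 0 -0.12 21.1 -18.5 -21.2 40; 0 0 -0.12 23.1 -15.8 -21.2 40; 0 0 -0.12 24.9 -12.9 -21.2 40; 0 0 -0.12 26.2 -9.9 -21.2 40; 0 0 -0.12 27.3 -6.7 -21.2 40; 0 0 -0.12 27.8 -3.3 -21.2 40; 0 0 -0.12 28.1 0 -21.1 40; 0 0 -0.12 27.8 3.4 -21.2 40")

```text
time: 0.82
tool_pos: [0.3554, -0.4117, 0.3935]
tcp_rot: [-2.393, -1.997, -0.007]
wrist_force: [0.7, -0.7, -0.4]
width: 0.469
```

```bash
python3 - <<'E'
from h import *
st()
plan([.48,-.16,.38],-12,8,40)
E
```

```text
t 0.82 p [ 0.3554 -0.4117  0.3935] yyaw -10.3 tz [-0.012  0.022 -1.   ] F [ 0.7 -0.7 -0.4] w 0.469 q [-0.91 -0.03  1.64  0.    1.56 -0.73]
-0.016 -0.019 0.029 33.7 9.7 2.2 40; -0 0 0 34 8.7 1.7 40; -0 0 0 34 8.7 1.7 40; -0 0 0 34 8.7 1.7 40; -0 0 0 34 8.7 1.7 40; -0 0 0 34 8.7 1.6 40; -0 0 0 34 8.8 1.7 40; -0 0 0 34.1 8.7 1.6 40
end [ 0.48 -0.16  0.38] left [ 0. -0. -0.]
```

Request:
servo_tool(targets="-0.016 -0.019 0.029 33.7 9.7 2.2 40; 0 0 0 34 8.7 1.7 40; 0 0 0 34 8.7 1.7 40; 0 0 0 34 8.7 1.7 40; 0 0 0 34 8.7 1.7 40; 0 0 0 34 8.7 1.6 40; 0 0 0 34 8.8 1.7 40; 0 0 0 34 8.7 1.6 40")

```text
time: 1.48
tool_pos: [0.4832, -0.15, 0.3868]
tcp_rot: [2.427, 1.969, 0.002]
wrist_force: [0.8, -1.3, -0.1]
width: 0.468
```

Request:
servo_tool(targets="0 0 0 0 0 0 40; 0 0 0 0 0 0 40")

```text
time: 1.65
tool_pos: [0.485, -0.1431, 0.3855]
tcp_rot: [2.42, 1.982, 0.005]
wrist_force: [0.8, 1.2, 0.2]
width: 0.471
```

```bash
python3 - <<'E'
from h import *
import pickle
st()
s,c=snap('wrist','w1.png'); pickle.dump((s,c),open('w1.pkl','wb'))
cv2.imwrite('pics/w1b.png',cv2.resize(c['image'][:,:,::-1],(800,600),interpolation=cv2.INTER_CUBIC))
E
```

```text
t 1.65 p [ 0.485  -0.1431  0.3855] yyaw -11.4 tz [ 0.011 -0.008 -1.   ] F [0.8 1.2 0.2] w 0.471 q [-0.33 -0.13  1.74 -0.    1.51 -0.13]
```

View pics/w1b.png

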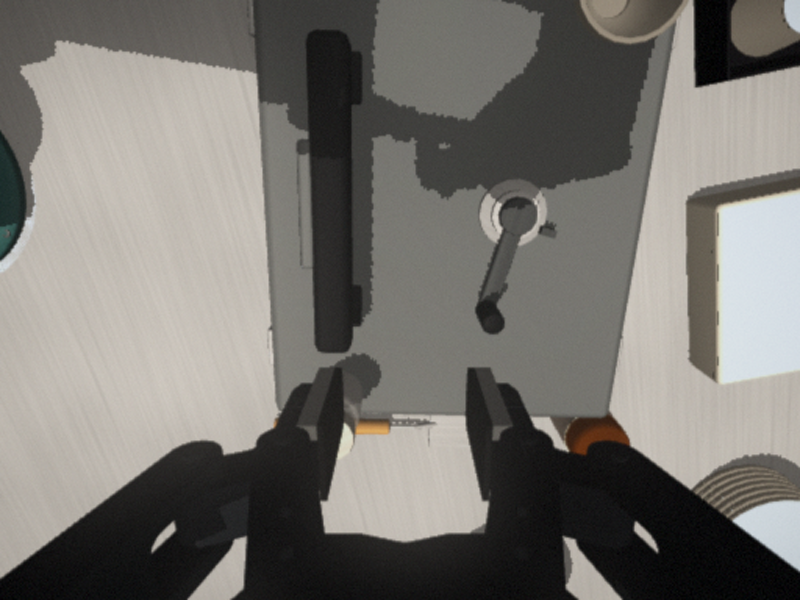

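```bash
python3 - <<'E'
from h import *
import pickle
s,c=pickle.load(open('w1.pkl','rb'))
W=lambda X,Y,z:unproj(c,X*.64,Y*.64,z,s).round(4)
print('bar far',W(307,30,.209),W(348,32,.209),'near',W(317,350,.209),W(352,350,.209))
print('barc ', (W(330,30,.209)+W(334,352,.209))/2, W(330,30,.209)-W(334,352,.209))
print('paddle',W(300,141,.205),W(303,268,.205))
print('axis base',W(514,213,.155),'cap',W(518,216,.172)); print('knob',W(491,322,.206))
print('lid R corners',W(277,412,.15),W(608,415,.15))
print('tcp px',proj(c,s['tool_pos'],s)/.64)
E
```

```text
bar far [0.4595 0.007  0.209 ] [0.483  0.0013 0.209 ] near [ 0.4144 -0.1923  0.209 ] [ 0.4389 -0.1974  0.209 ]
barc  [ 0.4494 -0.096   0.209 ] [0.0468 0.2006 0.    ]
paddle [ 0.4387 -0.0522  0.205 ] [ 0.4192 -0.1328  0.205 ]
axis base [ 0.577  -0.1329  0.155 ] cap [ 0.576  -0.1327  0.172 ]
knob [ 0.5402 -0.1975  0.206 ]
lid R corners [ 0.3496 -0.2656  0.15  ] [ 0.6375 -0.3286  0.15  ]
tcp px [[402.52487074 388.51638367]]
```

```bash
python3 - <<'E'
from h import *
st()
plan([.496,-.203,.25],0,8,0)
E
```

```text
t 1.7 p [ 0.4849 -0.1431  0.3855] yyaw -11.4 tz [ 0.011 -0.007 -1.   ] F [ 0.4  0.1 -0.2] w 0.47 q [-0.33 -0.13  1.74 -0.    1.51 -0.13]
0.007 0.004 -0.12 -7 2.6 17 0; 0.005 0.002 -0.079 -7.3 1.9 17 0; -0 0 -0 -7.5 1.4 16.9 0; -0 0 -0 -7.5 1.4 16.9 0; -0 0 -0 -7.5 1.4 16.9 0; -0 0 -0 -7.5 1.4 17 0; -0 0 -0 -7.4 1.4 16.9 0; -0 0 -0 -7.5 1.4 17 0
end [ 0.496 -0.203  0.25 ] left [-0.  0.  0.]
```

Request:
servo_tool(targets="0.007 0.004 -0.12 -7 2.6 17 0; 0.005 0.002 -0.079 -7.3 1.9 17 0; 0 0 0 -7.5 1.4 17 0; 0 0 0 -7.5 1.4 17 0; 0 0 0 -7.5 1.4 17 0; 0 0 0 -7.5 1.4 17 0; 0 0 0 -7.5 1.4 17 0; 0 0 0 -7.5 1.4 17 0")

```text
time: 2.37
tool_pos: [0.4957, -0.2152, 0.2505]
tcp_rot: [2.213, 2.214, 0.003]
wrist_force: [0.1, 0.1, 0.0]
width: -0.001
```

Request:
servo_tool(targets="0 0 0 0 0 0 0; 0 0 0 0 0 0 0")

```text
time: 2.53
tool_pos: [0.4919, -0.218, 0.2458]
tcp_rot: [2.225, 2.213, -0.003]
wrist_force: [0.3, -0.2, 0.6]
width: -0.001
```

```bash
python3 - <<'E'
from h import *
st()
s,c=snap('wrist','w2.png')
plan([.496,-.203,.179],0,6,0)
E
```

```text
t 2.53 p [ 0.4919 -0.218   0.2458] yyaw -0.3 tz [ 0.001 -0.003 -1.   ] F [ 0.3 -0.2  0.6] w -0.001 q [-0.46 -0.01  1.88 -0.    1.27 -0.46]
0.001 0.003 -0.005 2.5 0.7 11.1 0; -0 0 -0 2.5 0.7 11.1 0; -0 0 -0 2.5 0.7 11.1 0; -0 0 -0 2.5 0.7 11.1 0; -0 0 -0 2.4 0.8 11.1 0; -0 0 -0 2.5 0.7 11.1 0
end [ 0.496 -0.203  0.179] left [ 0. -0. -0.]
```

View pics/w2.png

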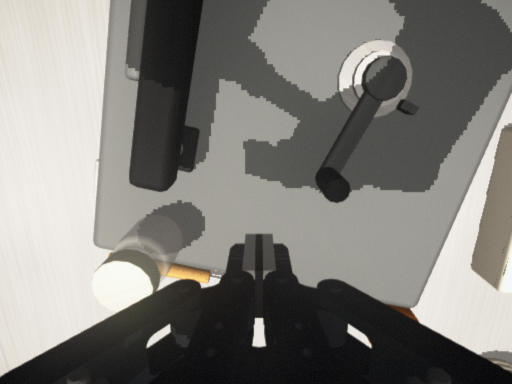

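Request:
servo_tool(targets="0.001 0.003 -0.005 2.5 1 11 0; 0 0 0 2.5 1 11 0; 0 0 0 2.5 1 11 0; 0 0 0 2.5 1 11 0; 0 0 0 2.5 1 10 0; 0 0 0 0 0 4 0; 0 0 0 0 0 0 0")

```text
time: 3.17
tool_pos: [0.4989, -0.204, 0.186]
tcp_rot: [2.217, 2.218, 0.003]
wrist_force: [0.2, -0.4, -0.7]
width: -0.002
```

```bash
python3 - <<'E'
from h import *
st()
s,c=snap('wrist','w3.png')
K=unproj
plan([.52,-.203,.180],0,4,0)
E
```

```text
t 3.17 p [ 0.4989 -0.204   0.186 ] yyaw 0.0 tz [ 0.005 -0.002 -1.   ] F [ 0.2 -0.4 -0.7] w -0.002 q [-0.43  0.04  1.95  0.    1.15 -0.44]
0.005 0.002 0.001 0.2 5.3 1.6 0; 0 0 -0 0.3 5.3 1.6 0; 0 0 -0 0.2 5.3 1.5 0; 0 0 -0 0.3 5.3 1.6 0
end [ 0.52  -0.203  0.18 ] left [-0. -0.  0.]
```

View pics/w3.png

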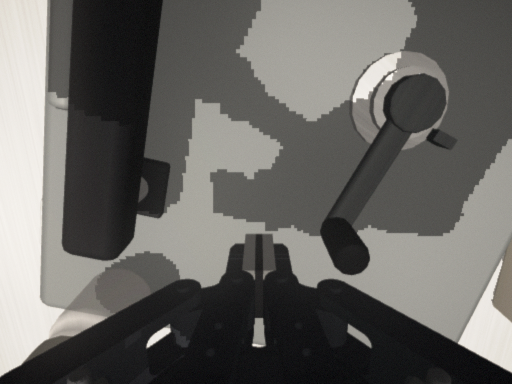

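```bash
python3 - <<'E'
from h import *
c=read_camera('wrist'); s=bot.read_state()
print(unproj(c,350,257,.206,s),proj(c,s['tool_pos'],s))
E
```

```text
[ 0.54083139 -0.1988371   0.206     ] [[257.75273287 248.5034515 ]]
```

Request:
servo_tool(targets="0.005 0.002 0.001 0.2 6 2 0; 0 0 0 0.3 7 1.5 0; 0 0 0 0 7 1 0; 0 0 0 0 7 0 0; 0 0 0 0 7 0 0")

```text
time: 3.68
tool_pos: [0.5353, -0.2057, 0.1842]
tcp_rot: [2.22, 2.218, -0.004]
wrist_force: [-3.0, -1.7, 0.4]
width: -0.004
```

```bash
python3 - <<'E'
from h import *
st()
s,c=snap('wrist','w4.png')
E
```

```text
t 3.68 p [ 0.5353 -0.2057  0.1842] yyaw -0.1 tz [ 0.    -0.004 -1.   ] F [-3.  -1.7  0.4] w -0.004 q [-0.41  0.11  1.88 -0.    1.15 -0.41]
```

View pics/w4.png

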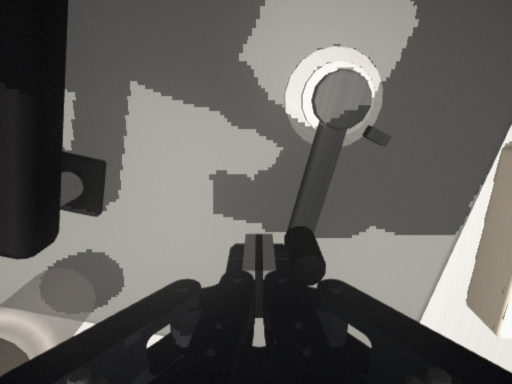

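Request:
servo_tool(targets="0 0.003 0 0 7 0 0; 0 0 0 0 7 0 0; 0 0 0 0 7 0 0; 0 0 0 0 7 0 0; 0 0 0 0 7 0 0; 0 0 0 0 6 0 0; 0 0 0 0 3 0 0")

```text
time: 4.32
tool_pos: [0.5836, -0.2037, 0.1835]
tcp_rot: [-2.219, -2.216, -0.001]
wrist_force: [-3.9, 2.7, 2.2]
width: 0.001
```

```bash
python3 - <<'E'
from h import *
st()
s,c=snap('wrist','w5.png')
st()
E
```

```text
t 4.32 p [ 0.5836 -0.2037  0.1835] yyaw -0.1 tz [-0.004  0.004 -1.   ] F [-3.9  2.7  2.2] w 0.001 q [-0.38  0.19  1.78  0.    1.17 -0.38]
t 4.37 p [ 0.584  -0.2036  0.1835] yyaw -0.1 tz [-0.003  0.004 -1.   ] F [-4.4  2.5  2.5] w 0.002 q [-0.38  0.19  1.78  0.    1.17 -0.38]
```

View pics/w5.png

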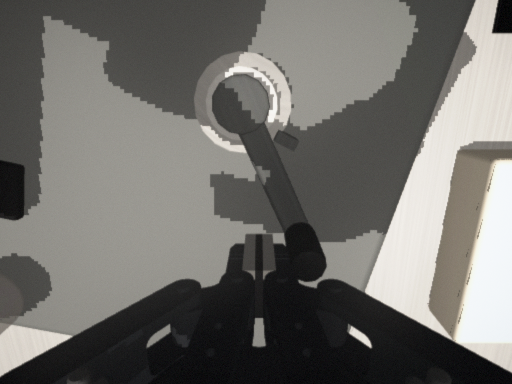

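Request:
servo_tool(targets="0 0 0 0 4 0 0; 0 0 0 0 4 0 0; 0 0 0 0 3 0 0")

```text
time: 4.62
tool_pos: [0.5933, -0.2006, 0.183]
tcp_rot: [-2.212, -2.212, -0.0]
wrist_force: [-6.5, 3.2, 3.3]
width: 0.003
```

```bash
python3 - <<'E'
from h import *
st()
s,c=snap('wrist','w6.png')
print(unproj(c,306,263,.206,s))
E
```

```text
t 4.62 p [ 0.5933 -0.2006  0.183 ] yyaw 0.0 tz [-0.009  0.009 -1.   ] F [-6.5  3.2  3.3] w 0.003 q [-0.37  0.21  1.76  0.01  1.18 -0.37]
[ 0.61468413 -0.19576905  0.206     ]
```

View pics/w6.png

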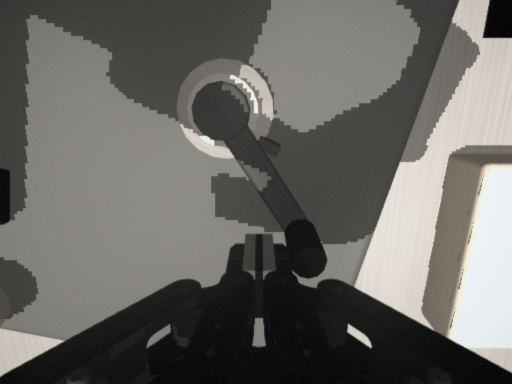

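Request:
servo_tool(targets="0 0 0 0 4 0 0; 0 0 0 0 4 0 0; 0 0 0 0 3 0 0; 0 0 0 0 3 0 0")

```text
time: 5.0
tool_pos: [0.5974, -0.1987, 0.1828]
tcp_rot: [-2.196, -2.201, 0.023]
wrist_force: [-13.6, 1.3, 7.7]
width: -0.003
```

```bash
python3 - <<'E'
from h import *
st()
s,c=snap('wrist','w7.png')
print(unproj(c,306,263,.206,s))
E
```

```text
t 5.0 p [ 0.5974 -0.1987  0.1828] yyaw 0.2 tz [-0.033  0.012 -0.999] F [-13.6   1.3   7.7] w -0.003 q [-0.36  0.24  1.73 -0.    1.21 -0.36]
[ 0.61919322 -0.19353158  0.206     ]
```

View pics/w7.png

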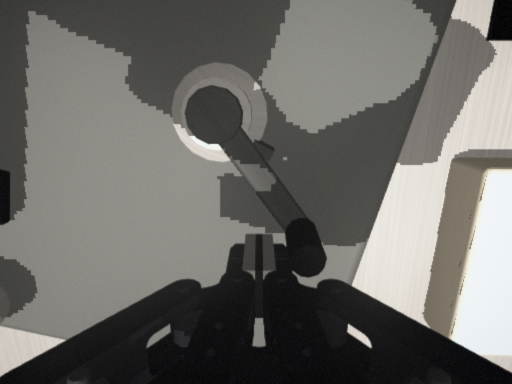

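Request:
servo_tool(targets="0 0 0 0 0 0 0; 0 0 0 0 0 0 0; 0 0 0 0 -12 0 0; 0 0 0 0 -13 0 0; 0 0 0 0 -14 0 0; 0 0 0 0 -14 0 0; 0 0 0 0 -14 0 0; 0 0 0 0 -14 0 0")

```text
time: 5.72
tool_pos: [0.5161, -0.201, 0.1863]
tcp_rot: [-2.201, -2.209, 0.021]
wrist_force: [0.1, 0.3, -0.7]
width: -0.002
```

```bash
python3 - <<'E'
from h import *
st()
plan([.498,-.203,.20],0,4,0)
E
```

```text
t 5.72 p [ 0.5161 -0.201   0.1863] yyaw 0.2 tz [-0.026  0.007 -1.   ] F [ 0.1  0.3 -0.7] w -0.002 q [-0.41  0.09  1.9  -0.    1.19 -0.42]
-0.026 -0.007 0.004 -0.5 -4.6 -3.3 0; -0 -0 -0 -0.5 -4.5 -3.4 0; -0 -0 -0 -0.5 -4.6 -3.5 0; -0 -0 -0 -0.5 -4.5 -3.4 0
end [ 0.498 -0.203  0.2  ] left [-0.  0.  0.]
```

Request:
servo_tool(targets="-0.026 -0.007 0.004 0 -4 -4 0; 0 0 0 0 -3 -8 0; 0 0 0 0 0 -12 0; 0 0 0 0 0 -15 0; 0 0 0 0 0 -20 0; 0 0 0 0 0 -20 0; 0 0 0 0 0 -15 0; 0 0 0 0 0 -5 0")

```text
time: 6.38
tool_pos: [0.51, -0.2012, 0.2952]
tcp_rot: [2.216, 2.213, 0.01]
wrist_force: [0.2, -1.1, -0.2]
width: -0.003
```

```bash
python3 - <<'E'
from h import *
st()
s,c=snap('wrist','w8.png')
plan([.449,-.096,.32],-12.5,8,85)
E
```

```text
t 6.38 p [ 0.51   -0.2012  0.2952] yyaw -0.1 tz [ 0.011 -0.002 -1.   ] F [ 0.2 -1.1 -0.2] w -0.003 q [-0.42 -0.02  1.8   0.    1.35 -0.42]
0.007 0.001 0.12 13.2 -7.7 -3.2 85; 0.006 0 0.097 12.1 -9.2 -3.1 85; 0 0 -0 11.2 -10.4 -3 85; 0 0 -0 11.2 -10.4 -3 85; 0 0 -0 11.2 -10.3 -3 85; 0 0 -0 11.2 -10.4 -3 85; 0 0 -0 11.2 -10.3 -3 85; 0 0 -0 11.2 -10.4 -3.1 85
end [ 0.449 -0.096  0.32 ] left [ 0. -0. -0.]
```

View pics/w8.png

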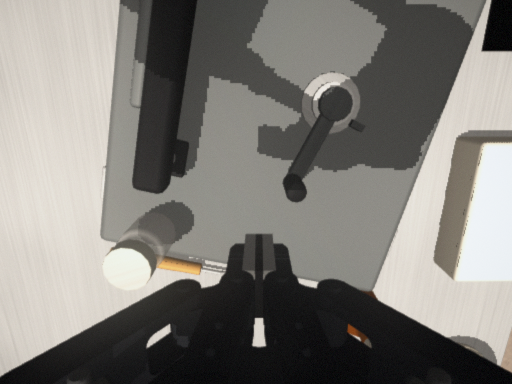

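Request:
servo_tool(targets="0.007 0.001 0.12 13 -8 -3 85; 0.006 0 0.097 12 -9 -3 85; 0 0 0 11.2 -10.4 -3 85; 0 0 0 11.2 -10.4 -3 85; 0 0 0 11.2 -10.4 -3 85; 0 0 0 11 -10 -3 85; 0 0 0 9 -8 -2 85; 0 0 0 3 -3 0 85")

```text
time: 7.1
tool_pos: [0.4546, -0.1027, 0.316]
tcp_rot: [2.45, 1.965, 0.002]
wrist_force: [0.4, 0.7, -0.0]
width: 0.991
```

Request:
servo_tool(targets="0 0 0 0 0 0 85; 0 0 0 0 0 0 85")

```text
time: 7.27
tool_pos: [0.4539, -0.1011, 0.3164]
tcp_rot: [2.446, 1.968, 0.002]
wrist_force: [-0.2, -0.5, -0.7]
width: 0.994
```

```bash
python3 - <<'E'
from h import *
st()
s,c=snap('wrist','w9.png')
plan([.447,-.096,.25],-12.5,6,85)
ps=[[.4495,-.0958,.209]]
print(proj(c,ps,s))
E
```

```text
t 7.27 p [ 0.4539 -0.1011  0.3164] yyaw -12.4 tz [ 0.003 -0.001 -1.   ] F [-0.2 -0.5 -0.7] w 0.994 q [-0.27 -0.19  1.92 -0.    1.41 -0.06]
0.002 -0 0.002 0.6 -1.3 11 85; 0 -0 0 0.6 -1.3 11.1 85; 0 -0 0 0.6 -1.3 11.1 85; 0 -0 0 0.6 -1.3 11 85; 0 -0 0 0.6 -1.4 11.1 85; 0 -0 0 0.6 -1.3 11 85
end [ 0.447 -0.096  0.25 ] left [-0.  0. -0.]
[[251.17522131 184.28810994]]
```

View pics/w9.png

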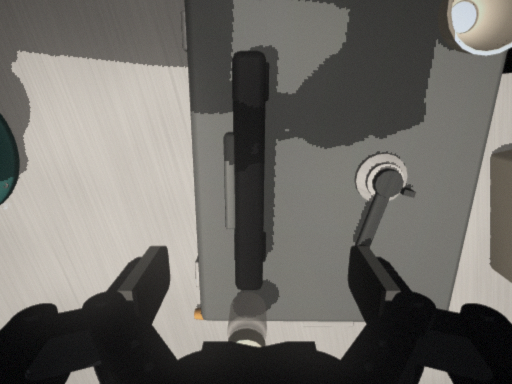

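Request:
servo_tool(targets="0.002 0 0.002 0.6 -1 12 85; 0 0 0 0.6 -1 14 85; 0 0 0 0.6 -1 16 85; 0 0 0 0.6 -1 16 85; 0 0 0 0.6 -1 12 85; 0 0 0 0.6 -0.5 6 85; 0 0 0 0 0 0 85; 0 0 0 0 0 0 85")

```text
time: 7.98
tool_pos: [0.4494, -0.0995, 0.2311]
tcp_rot: [-2.453, -1.96, 0.005]
wrist_force: [0.1, -0.1, 0.6]
width: 0.998
```

```bash
python3 - <<'E'
from h import *
st()
s,c=snap('wrist','w10.png')
plan([.4495,-.0958,.174],-12.5,7,85)
print(proj(c,[[.4495,-.0958,.209]],s))
E
```

```text
t 7.98 p [ 0.4494 -0.0995  0.2311] yyaw -12.7 tz [-0.004 -0.001 -1.   ] F [ 0.1 -0.1  0.6] w 0.998 q [-0.27 -0.15  2.04 -0.    1.25 -0.05]
-0.004 0.001 -0.004 0.5 -0.1 8.2 85; 0 0 -0 0.5 -0.1 8.2 85; 0 0 -0 0.5 -0.1 8.2 85; 0 0 -0 0.5 -0.1 8.1 85; 0 0 -0 0.6 -0.1 8.2 85; 0 0 -0 0.5 -0.1 8.1 85; 0 0 -0 0.6 -0.1 8.2 85
end [ 0.4495 -0.0958  0.174 ] left [ 0. -0.  0.]
[[256.58266249 225.01542561]]
```

View pics/w10.png

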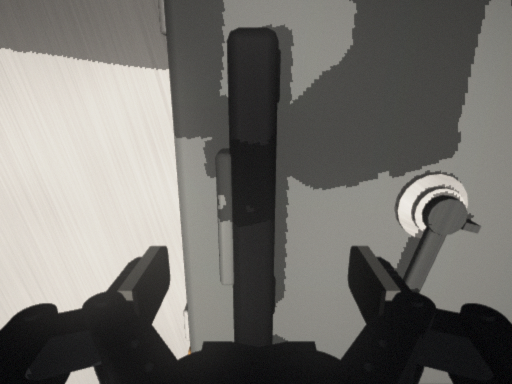

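Request:
servo_tool(targets="-0.004 0.001 -0.004 1 -0.2 9 85; 0 0 0 1 -0.2 11 85; 0 0 0 1 -0.2 11 85; 0 0 0 1 -0.2 11 85; 0 0 0 1 0 9 85; 0 0 0 1 0 5 85; 0 0 0 0 0 0 85; 0 0 0 0 0 0 85")

```text
time: 8.7
tool_pos: [0.4514, -0.0934, 0.1708]
tcp_rot: [2.448, 1.964, 0.003]
wrist_force: [-0.2, 0.4, 0.2]
width: 0.996
```

```bash
python3 - <<'E'
from h import *
st()
s,c=snap('wrist','w11.png')
plan([.449,-.093,.174],-12.5,2,85)
E
```

```text
t 8.7 p [ 0.4514 -0.0934  0.1708] yyaw -12.5 tz [ 0.004 -0.001 -1.   ] F [-0.2  0.4  0.2] w 0.996 q [-0.26 -0.1   2.11 -0.    1.13 -0.04]
0.004 0 -0 -0.1 -1.2 -1.6 85; -0 0 -0 -0.1 -1.2 -1.6 85
end [ 0.449 -0.093  0.174] left [ 0.  0. -0.]
```

View pics/w11.png

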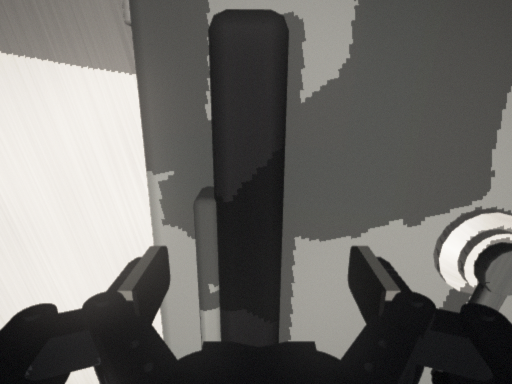

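Request:
servo_tool(targets="0.004 0 0 0 -1.5 -1.5 85; 0 0 0 0 -1.3 -1 85; 0 0 0 0 0 0 50", newtons=45)

```text
time: 9.0
tool_pos: [0.4492, -0.0929, 0.1747]
tcp_rot: [2.449, 1.966, 0.001]
wrist_force: [-0.2, -1.0, -0.8]
width: 0.878
```

Request:
servo_tool(targets="0 0 0 0 0 0 0; 0 0 0 0 0 0 0; 0 0 0 0 0 0 0; 0 0 0 0 0 0 0; 0 0 0 0 0 0 0; 0 0 0 0 0 0 0", newtons=45)

```text
time: 9.5
tool_pos: [0.4472, -0.0926, 0.1765]
tcp_rot: [-2.45, -1.963, 0.003]
wrist_force: [0.2, 1.3, -1.6]
width: 0.299
```

```bash
python3 - <<'E'
from h import *
st(); print(bot.read_state()['width']*85.4)
s,c=snap('wrist','w12.png')
E
```

```text
t 9.5 p [ 0.4472 -0.0926  0.1765] yyaw -12.6 tz [-0.002  0.    -1.   ] F [ 0.2  1.3 -1.6] w 0.299 q [-0.26 -0.11  2.11 -0.    1.15 -0.04]
25.565932568225783
```

View pics/w12.png

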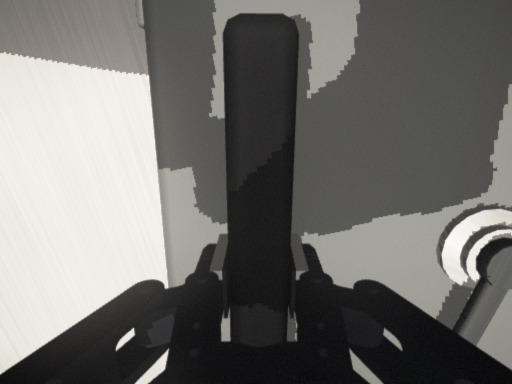

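Request:
servo_tool(targets="0 0 0 0 0 -5 0; 0 0 0 0 0 -10 0; 0 0 0 0 0 -12 0; 0 0 0 0 0 -12 0", newtons=55)

```text
time: 9.88
tool_pos: [0.4471, -0.0926, 0.2133]
tcp_rot: [-2.45, -1.962, 0.004]
wrist_force: [2.6, -0.6, -6.6]
width: 0.3
```

```bash
python3 - <<'E'
from h import *
st()
E
```

```text
t 9.88 p [ 0.4471 -0.0926  0.2133] yyaw -12.6 tz [-0.004  0.001 -1.   ] F [ 2.6 -0.6 -6.6] w 0.3 q [-0.26 -0.14  2.07 -0.    1.22 -0.04]
```

Rising with a 6.6 N pull, as expected. Continuing.

Request:
servo_tool(targets="0 0 0 0 0 -12 0; 0 0 0 0 0 -12 0; 0 0 0 0 0 -12 0; 0 0 0 0 0 -12 0; 0 0 0 0 0 -8 0")

```text
time: 10.3
tool_pos: [0.4471, -0.0926, 0.2756]
tcp_rot: [-2.45, -1.963, 0.003]
wrist_force: [3.1, -1.1, -8.1]
width: 0.297
```

```bash
python3 - <<'E'
from h import *
st()
E
```

```text
t 10.3 p [ 0.4471 -0.0926  0.2756] yyaw -12.6 tz [-0.003  0.    -1.   ] F [ 3.1 -1.1 -8.1] w 0.297 q [-0.26 -0.18  1.99 -0.    1.34 -0.04]
```

Request:
servo_tool(targets="0 0 0 0 0 -5 0; 0 0 0 0 0 -4 0; 0 0 0 0 0 -3 0; 0 0 0 0 0 -3 0")

```text
time: 10.63
tool_pos: [0.4471, -0.0926, 0.287]
tcp_rot: [-2.45, -1.962, 0.004]
wrist_force: [9.3, -2.3, -20.7]
width: 0.299
```

```bash
python3 - <<'E'
from h import *
st()
s,c=snap('side','s2.png')
cv2.imwrite('pics/s2b.png',cv2.resize(c['image'][90:255,230:410,::-1],None,fx=3.6,fy=3.6,interpolation=cv2.INTER_CUBIC))
snap('wrist','w13.png')
E
```

```text
t 10.63 p [ 0.4471 -0.0926  0.287 ] yyaw -12.6 tz [-0.004  0.001 -1.   ] F [  9.3  -2.3 -20.7] w 0.299 q [-0.26 -0.19  1.97 -0.    1.36 -0.04]
```

View pics/s2b.png

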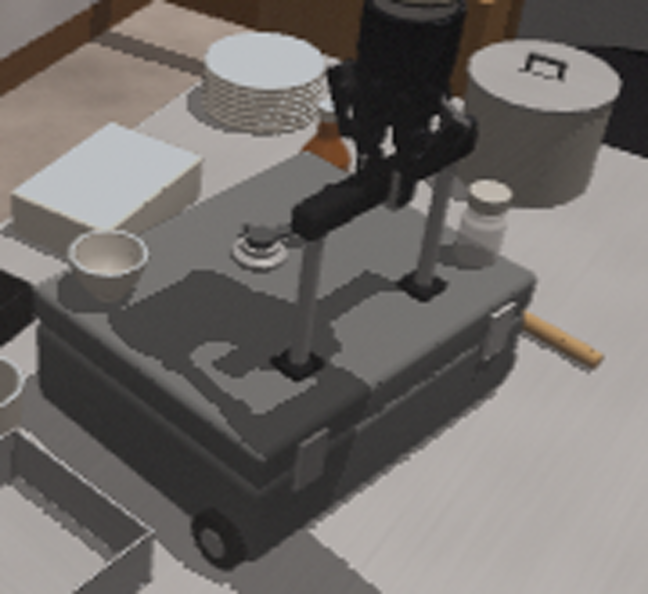

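View pics/w13.png

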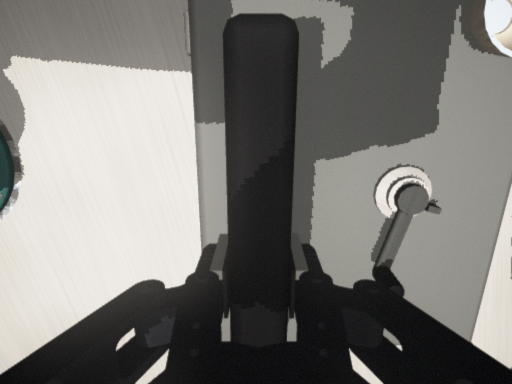

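Request:
servo_tool(targets="0 0 0 0 0 -1 0; 0 0 0 0 0 -1 0; 0 0 0 0 0 -1 0; 0 0 0 0 0 -1 0")

```text
time: 11.07
tool_pos: [0.447, -0.0925, 0.2869]
tcp_rot: [-2.448, -1.96, 0.007]
wrist_force: [6.1, -0.7, -16.0]
width: 0.296
```

```bash
python3 - <<'E'
from h import *
st()
for i in range(10): read_camera('side')
st()
E
```

```text
t 11.07 p [ 0.447  -0.0925  0.2869] yyaw -12.6 tz [-0.007  0.002 -1.   ] F [  6.1  -0.7 -16. ] w 0.296 q [-0.26 -0.19  1.97 -0.    1.37 -0.04]
t 11.57 p [ 0.447  -0.0925  0.2869] yyaw -12.6 tz [-0.007  0.002 -1.   ] F [  4.8  -2.  -14.8] w 0.296 q [-0.26 -0.19  1.97 -0.    1.37 -0.04]
```

Stable at the stop, with the paddle flush and the lever closed. Handing in.

```bash
python3 -c "
from workcell import finish_job
print(finish_job())"
```

```text
the job is handed in; nothing more can be done
None
```

I swung the vent lever to its stop and let it spring back closed. Then I drew the handle up to its second stop with the paddle squeezed. I handed the job in at about 11.6 s, still gripping the bar; no verdict is reported.

- **Vent lever:** I pushed it with closed fingers until the push force jumped from 6.5 N to 13.6 N. The camera put it at about 1.05 rad just before that last push. After I backed off, the wrist image showed it closed again, and it still looked closed in the last images.
- **Handle:** The fingers closed to 25.6 mm on the 26 mm bar, so the paddle was flush. The fingers rose about 110 mm, and the force then went from 8 N to 20 N, as expected at the stop.
- **Last check:** Over a final 0.5 s hold the pose did not change. The handle pulled down with about 15 N, and the fingers stayed at 25.3 mm with the grip set to 55 N.
- **Bystanders:** The ramekin and shaker were still standing in their places in the last side view. I only looked at the table items by eye and saw nothing disturbed.

No check failed or disagreed. My position estimates from the different cameras differed by a few millimetres (up to about 12 mm at one lid corner). I corrected the bar position by about 3 mm from the wrist camera before gripping.

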